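# Sift the hazelnuts out of the walnuts

### The job

Take the sorting sieve by its wooden grip, carry it level and smoothly over the middle of the baking tin so that nothing spills, and shake it there until all four hazelnuts have dropped through into the tin and only the three walnuts are left in it. Then set the sieve back upright on the chopping board, walnuts still inside, and let go; never drop it, touch nuts with the gripper, shift the tin noticeably, or disturb the garlic and the pepper mill.

Things in the scene. Friction and masses are not known exactly. Their poses are not given: they have to be found in the camera images.
- sieve: Square aluminium sorting sieve on four feet, 126 mm square outside, 120 mm inside, about 0.3 kg. Origin at the centre of its underside (under the feet); x and y along its sides, z up. Walls 3 mm thick, rim 62 mm above the origin. A wire arch rises from the middles of its two y walls and carries a wooden grip over the centre. Starts on the board, turned up to 1.1 rad from the world axes.
- sieve_floor (a point): Middle of the upper face of the sieve's flat floor, 12 mm above the sieve's origin. The floor is 4 mm thick and has nine 26 mm square holes, 3 by 3, 40 mm apart, the middle one here, with 14 mm wide bars between them.
- sieve_grip (a point): Centre of the sieve's wooden grip, 130 mm above the sieve's origin: a straight bar 80 mm long along the sieve's y, 14 mm thick along its x, 20 mm tall, to be pinched across the 14 mm from straight above. The tops of the nuts are about 85 mm below this point.
- board: Wooden chopping board, fixed, 210 mm (its x) by 320 mm (its y), 16 mm thick, lying level. Origin at the centre of its underside, so its top is 16 mm above the origin. The sieve's place at the start and at the end.
- tin: Dark square baking tin, loose, 206 mm square outside, about 0.7 kg, standing on the worktop. Origin at the centre of its underside; walls and floor 3 mm thick, rim 50 mm above the origin, x and y along its sides.
- hazelnut_1: Hazelnut 1 of 4: dark brown with a pale flattened base, 17 mm in diameter and 17.5 mm tall, 10 g. Origin at its middle, 8.5 mm above the flat of its base. Starts standing on its flat base, 5 mm wide, where two bars of the sieve floor cross. Smooth motion leaves it standing; sideways shaking at about 0.3 g or more rolls it to a hole and it drops through.
- hazelnut_2: Hazelnut 2 of 4: dark brown with a pale flattened base, 17 mm in diameter and 17.5 mm tall, 10 g. Origin at its middle, 8.5 mm above the flat of its base. Starts standing on its flat base, 5 mm wide, where two bars of the sieve floor cross. Smooth motion leaves it standing; sideways shaking at about 0.3 g or more rolls it to a hole and it drops through.
- hazelnut_3: Hazelnut 3 of 4: dark brown with a pale flattened base, 17 mm in diameter and 17.5 mm tall, 10 g. Origin at its middle, 8.5 mm above the flat of its base. Starts standing on its flat base, 5 mm wide, where two bars of the sieve floor cross. Smooth motion leaves it standing; sideways shaking at about 0.3 g or more rolls it to a hole and it drops through.
- hazelnut_4: Hazelnut 4 of 4: dark brown with a pale flattened base, 17 mm in diameter and 17.5 mm tall, 10 g. Origin at its middle, 8.5 mm above the flat of its base. Starts standing on its flat base, 5 mm wide, where two bars of the sieve floor cross. Smooth motion leaves it standing; sideways shaking at about 0.3 g or more rolls it to a hole and it drops through.
- walnut_1: Walnut 1 of 3: light tan ball 38 mm in diameter, 18 g, origin at its centre. Too big for the holes; at the start it sits in one of the holes of the sieve floor (one in the middle hole, two in opposite corner holes).
- walnut_2: Walnut 2 of 3: light tan ball 38 mm in diameter, 18 g, origin at its centre. Too big for the holes; at the start it sits in one of the holes of the sieve floor (one in the middle hole, two in opposite corner holes).
- walnut_3: Walnut 3 of 3: light tan ball 38 mm in diameter, 18 g, origin at its centre. Too big for the holes; at the start it sits in one of the holes of the sieve floor (one in the middle hole, two in opposite corner holes).
- garlic: White garlic bulb, 60 mm wide and 59 mm tall, standing on the hob; origin at the centre of its underside. Bystander.
- pepper_mill: Dark wooden pepper mill, 58 mm wide, 170 mm tall, standing on the hob; origin at the centre of its underside. Bystander.

How it is judged:
By the outcome, as a careful person would: the job done as asked, in the order asked, and still so for the second after the job is handed in, with the robot touching nothing.
It also fails if it takes over 58 s, if anything falls off the work surface, if the arm or the gripper's body presses on something with over 40 N, if the wrist force passes 120 N, or if a joint passes its speed limit or range.

### The arm

A 7-joint arm with a two-finger parallel gripper is mounted at the origin on a cart in front of the work surface, level with it; the furniture and walls round the work are solid. World frame = base frame: x ahead of the robot, y to its left, z up, the work surface at z = 0. Lengths are in m, angles in degrees, forces in N, time in s.
With the tool pointing down it reaches from about 0.35 to 0.9 m from the base axis. Payload 8.1 kg.
Tool frame: the origin (TCP) lies at the centre of the arm's flange, where the gripper is bolted on; the fingertips stand 178 mm ahead of it and the grasp point (between the pads) lies 159 mm ahead of it; z points along the fingers, y is the direction in which the jaws open and shut (so a half turn about z gives the same grasp; the last joint's range is limited). The gripper opens to 92 mm and grips with 3 to 60 N. Pads are 19 mm wide; open, the fingers measure 130 mm over their backs; the gripper's body (75 mm by 190 mm) begins 47 mm behind the grasp point.
Start: joints at [-71.368, 24.895, 1.432, 90.138, -0.665, 64.973, -4.303], TCP at [0.259, 0.569, 0.405] pointing down, gripper open.
Joint ranges: [-149.89, 149.89], [-25.12, 119.58], [-72.63, 75.52], [4.76, 147.25], [-75.54, 255.54], [6.69, 114.76], [-157.13, 157.13]. Speed limits (degrees/s): [127.2, 127.2, 172.46, 172.46, 180, 180, 180].

### API

Orientations are given as [roll, pitch, yaw] about the fixed x, y, z axes, in that order (R = Rz(yaw) Ry(pitch) Rx(roll)).
In Python, from cell import env, viewer, workorder gives the robot as it stands.
- The arm moves only by the tool arm_command, never from a script. Its argument "steps" is a list of rows, each a list of 7 numbers: the shift along the tool's x, y, z in mm, then the turn, a rotation vector about the tool's x, y, z in degrees, then the opening, from 0 (shut) to 1 (fully open). In form: [[x, y, z, rx, ry, rz, claw], ...]. A call has 1 to 20 rows; each row shifts and turns the pose as measured when the row begins, along the tool's axes as they then stand; what a row does not reach is not made up. A row lasts 1/8 s, in which the tool goes at most 62.5 mm and 10.7 degrees, less where a joint would pass 70% of its speed; a pose out of reach is approached as far as the arm can. A call with a gripper value outside its range is refused whole. The fingers move at their own pace and stop on an object; "grip_force" is the grip in N (left out, the last holds). Time passes only in rows, so rows that do not move let the fingers close. It gives the time, the measured TCP pose, the force and the opening at its end, in the units of the state.
- env.read_state(): the state, without advancing time (a new reading comes with each control period).
- viewer.grab_frame(name): name is "scene" or "top" or "wrist"; returns the picture (384x512x3 uint8, red, green, blue); there is no depth.
- viewer.get_calibration(name): a dict with "K" (3x3 intrinsics, pixels), "eye" and "rotation" of the camera in the world; the wrist camera has in their place "mount" (4x4, takes a point from camera to tool coordinates, whose origin is the TCP and whose axes are the flange's). Camera axes: x right, y up, looking along -z (the intrinsics and any distortion apply to the point x, -y, -z); pixel columns grow to the right and rows downward; lengths in m; the calibration is good to about 2 mm. A picture is of the moment at which its call begins: read the wrist's pose just before it. get_calibration takes no time and is no camera call.
- workorder.finish_job(): hands the job in, once; it reports no verdict.
Trained networks look in the newest picture that a camera, given by its name, has taken for a name from the list of things; names that differ only in an ending like _2 or _b are one class to them, and where a whole thing is asked for, a point or a joint stands for the part that bears it (a point fixed in the world has none). Each returns a list of dicts, best first, with "score" (0 to 1); they miss things now and then, are a little off and sometimes report something else, mostly with a low value. They report only what shows in the picture. A call takes as long as a camera call.
- viewer.silhouettes(camera, name): "pixels" (384x512 bool, what is visible of it).
- viewer.pinpoint(camera, name): "point" ([x, y, z] in m, in world coordinates, good to about 4 mm: a listed point, or the origin of a listed thing).
The state is a dict: "time_s": time; "q": joint angles; "joint_vel": joint speeds; "joint_efforts": joint torques, N m; "eef_pos": TCP position; "ee_rot": TCP orientation; "wrist_force": force on the tool from outside, world axes, zero at the start; "wrist_torque": the same for the moment, N m; "grip_width": opening from 0.0 (shut) to 1.0 (fully open).
Only numpy, scipy, OpenCV 4.12 (cv2) and the standard library are available. Lean on these libraries where they do the work, as an engineer would, in place of code of your own. Each camera call takes 0.05 s, during which the arm holds its last target. There are 200 camera calls.

## Working session

There is one attempt and no reset: what is moved stays moved. The work goes in short steps, Python scripts to look and compute and a tool call to move; the robot and the scene stay as the last step left them, time stands still between calls to the robot, and variables do not carry over. Pictures are saved under pics/ and viewed, about 8 in all and at most 12, crops included, and the job is handed in when it is done.

Besides the shell and the picture viewer there is one more tool, called as name([rows], argument=value, ...), one row to a line, values as JSON. arm_command: Moves the arm, as the interface text tells. Its arguments: {"type":"object","properties":{"steps":{"type":"array"},"grip_force":{"type":"number"}},"required":["steps"]}

```bash
mkdir -p pics
python3 - <<'E'
from cell import env, viewer, workorder
import cv2,numpy as np
s=env.read_state();print(s)
ims=[]
for c in("scene","top"):
    im=viewer.grab_frame(c);cv2.imwrite(f"pics/{c}0.png",im[...,::-1])
    k=viewer.get_calibration(c);print(c,k)
    for n in("sieve","sieve_grip","sieve_floor","board","tin","garlic","pepper_mill","walnut_1","hazelnut_1"):
        try:
            print(n,[(np.round(d["point"],3).tolist(),round(d["score"],2)) for d in viewer.pinpoint(c,n)])
        except Exception as e: print(n,e)
print(viewer.get_calibration("wrist"))
print(env.read_state()["time_s"])
E
```

```text
{'time_s': 0.0, 'q': array([-71.36667459,  24.93428799,   1.43270983,  90.18980737,
        -0.66482418,  64.97483437,  -4.30383596]), 'joint_vel': array([ 0.03434606,  0.06909153, -0.05183858, -0.08925009, -0.08729639,
       -0.01957523, -0.0146358 ]), 'joint_efforts': array([ 7.28765499e-04, -6.67855024e+01,  9.85124074e-01, -3.14451599e+01,
       -6.05428079e-02,  4.26883483e-02,  1.56073493e-04]), 'eef_pos': array([0.25924369, 0.56842747, 0.40396384]), 'ee_rot': array([-1.79909815e+02,  8.77672468e-03,  1.55481432e+02]), 'wrist_force': array([-0.4363967 ,  0.11092774,  0.58472872]), 'wrist_torque': array([ 0.00859953, -0.08019453,  0.00697857]), 'grip_width': 1.0009407789682752}
scene {'K': array([[361.92876597,   0.        , 258.19497515],
       [  0.        , 361.92876597, 190.26279464],
       [  0.        ,   0.        ,   1.        ]]), 'eye': array([-0.25016942, -0.65057691,  0.84234381]), 'rotation': array([ 52.83761802,  -0.50546418, -54.07997241])}
sieve [([0.501, 0.094, 0.02], 0.8), ([0.491, 0.151, 0.048], 0.75)]
sieve_grip [([0.503, 0.092, 0.149], 0.78)]
sieve_floor
[... 957 characters left out ...]
46, 0.048], 0.45), ([0.514, 0.039, 0.043], 0.43)]
hazelnut_1 [([0.533, 0.099, 0.04], 0.44), ([0.512, 0.066, 0.044], 0.42), ([0.493, 0.122, 0.038], 0.41), ([0.474, 0.084, 0.041], 0.38)]
{'K': array([[295.49043688,   0.        , 259.26619254],
       [  0.        , 295.49043688, 193.07722852],
       [  0.        ,   0.        ,   1.        ]]), 'mount': array([[-9.10349511e-04,  9.62619585e-01,  2.70855507e-01,
         7.29798295e-02],
       [ 9.99999357e-01,  1.05946029e-03, -4.04305232e-04,
         2.70720333e-04],
       [-6.76152788e-04,  2.70854965e-01, -9.62619931e-01,
         1.92519654e-02],
       [ 0.00000000e+00,  0.00000000e+00,  0.00000000e+00,
         1.00000000e+00]])}
1.0
```

Run:
```python
import cv2
a=cv2.imread("pics/top0.png");cv2.imwrite("pics/top0b.png",cv2.resize(a,(800,600),interpolation=cv2.INTER_CUBIC))
b=cv2.imread("pics/top0.png")[130:270,120:300];cv2.imwrite("pics/top0c.png",cv2.resize(b,(720,560),interpolation=cv2.INTER_CUBIC))
```

```text
(no output)
```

View pics/top0b.png

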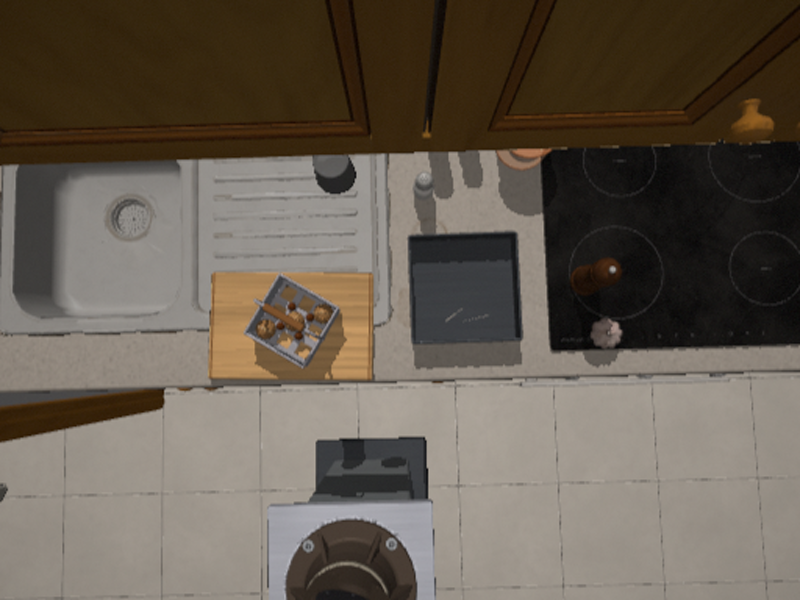

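View pics/scene0.png

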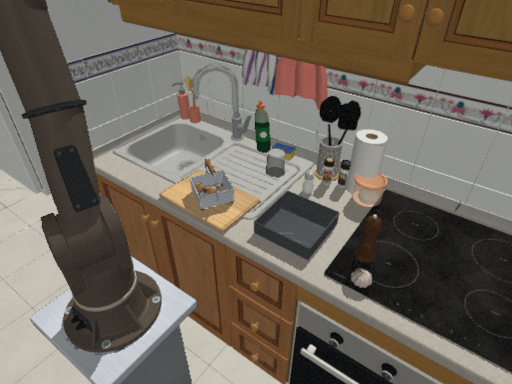

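The top view shows the sieve on the board (full-frame pixel about (187,205)). Its grip runs from upper left to lower right, all the nuts are inside, and the tin is clear at about (297,183). Next I'll measure the grip's direction and plan the approach.

```bash
cat > h.py <<'E'
from cell import env, viewer, workorder
import numpy as np, cv2
from scipy.spatial.transform import Rotation as R
def cam(c,s=None):
    k=viewer.get_calibration(c);K=k["K"]
    if c!="wrist": return K,R.from_euler("xyz",k["rotation"],degrees=True).as_matrix(),np.array(k["eye"])
    T=np.eye(4);T[:3,:3]=R.from_euler("xyz",s["ee_rot"],degrees=True).as_matrix();T[:3,3]=s["eef_pos"]
    M=T@k["mount"];return K,M[:3,:3],M[:3,3]
def at_z(c,uv,z,s=None):
    K,Q,e=cam(c,s);uv=np.atleast_2d(uv).astype(float)
    d=np.c_[(uv[:,0]-K[0,2])/K[0,0],-(uv[:,1]-K[1,2])/K[1,1],-np.ones(len(uv))]@Q.T
    return e+d*((z-e[2])/d[:,2])[:,None]
def plan(p0,y0,p1,y1,w,claw):
    "rows for straight move, weights w; tool points down"
    w=np.array(w,float)/np.sum(w);y=y0
    for a in w:
        d=R.from_euler("xyz",[180,0,y],degrees=True).inv().apply((np.array(p1)-p0)*1000*a)
        print([round(float(v),1) for v in d]+[0,0,round(-(y1-y0)*a,1),claw],end=",");y+=(y1-y0)*a
    print()
def axis(mask,c,z,s=None):
    v,u=np.nonzero(mask);P=at_z(c,np.c_[u,v],z,s)[:,:2];m=P.mean(0)
    l,V=np.linalg.eigh(np.cov((P-m).T));return m,np.degrees(np.arctan2(V[1,1],V[0,1]))%180,np.sqrt(l*12),P
E
python3 - <<'E'
from h import *
for n,z in(("sieve_grip",.146),("sieve",.078),("tin",.05),("board",.016)):
    for d in viewer.silhouettes("top",n)[:1]:
        m,a,l,P=axis(d["pixels"],"top",z)
        r=cv2.minAreaRect((P*1000).astype(np.float32))
        print(n,round(d["score"],2),d["pixels"].sum(),m.round(3),round(a,1),l.round(3),r)
s=env.read_state();plan(s["eef_pos"],155.5,[.502,.094,.42],58,[1,2,3,4,4,4,4,4,4,4,4,4,3,2,1],1)
E
```

```text
sieve_grip 0.86 1317 [0.497 0.084] 35.5 [0.12  0.135] ((499.62054443359375, 81.15151977539062), (131.99484252929688, 121.87313079833984), 58.65532302856445)
sieve 0.8 1095 [0.504 0.097] 18.1 [0.123 0.16 ] ((504.6403503417969, 92.36788940429688), (140.5382843017578, 130.8680419921875), 56.9833984375)
tin 0.64 5017 [ 0.559 -0.233] 143.0 [0.209 0.212] ((561.2265014648438, -231.91574096679688), (212.76219177246094, 213.53013610839844), 89.7671890258789)
board 0.93 5492 [0.494 0.102] 88.6 [0.228 0.357] ((498.46392822265625, 102.86184692382812), (321.0414123535156, 216.4125518798828), 87.54827117919922)
[-8.7, -6.9, -0.3, 0, 0, np.float64(2.0), 1],[-17.9, -13.2, -0.6, 0, 0, np.float64(4.1), 1],[-28.2, -17.8, -1.0, 0, 0, np.float64(6.1), 1],[-39.8, -19.6, -1.3, 0, 0, np.float64(8.1), 1],[-42.2, -13.8, -1.3, 0, 0, np.float64(8.1), 1],[-43.8, -7.7, -1.3, 0, 0, np.float64(8.1), 1],[-44.4, -1.4, -1.3, 0, 0, np.float64(8.1), 1],[-44.2, 4.8, -1.3, 0, 0, np.float64(8.1), 1],[-43.0, 11.0, -1.3, 0, 0, np.float64(8.1), 1],[-41.0, 17.0, -1.3, 0, 0, np.float64(8.1), 1],[-38.2, 22.6, -1.3, 0, 0, np.float64(8.1), 1],[-34.6, 27.8, -1.3, 0, 0, np.float64(8.1), 1],[-22.8, 24.3, -1.0, 0, 0, np.float64(6.1), 1],[-13.4, 17.7, -0.6, 0, 0, np.float64(4.1), 1],[-6.0, 9.3, -0.3, 0, 0, np.float64(2.0), 1],
```

arm_command([
  [-9, -7, 0, 0, 0, 2, 1],
  [-18, -13, -1, 0, 0, 4, 1],
  [-28, -18, -1, 0, 0, 6, 1],
  [-40, -20, -1, 0, 0, 8, 1],
  [-42, -14, -1, 0, 0, 8, 1],
  [-44, -8, -1, 0, 0, 8, 1],
  [-44, -1, -1, 0, 0, 8, 1],
  [-44, 5, -1, 0, 0, 8, 1],
  [-43, 11, -1, 0, 0, 8, 1],
  [-41, 17, -1, 0, 0, 8, 1],
  [-38, 23, -1, 0, 0, 8, 1],
  [-35, 28, -1, 0, 0, 8, 1],
  [-23, 24, -1, 0, 0, 6, 1],
  [-13, 18, -1, 0, 0, 4, 1],
  [-6, 9, 0, 0, 0, 2, 1],
  [0, 0, 0, 0, 0, 0, 1],
])

```text
time_s: 3.2
eef_pos: [0.4909, 0.0475, 0.4195]
ee_rot: [-179.8, -0.4, 52.8]
wrist_force: [0.0, -0.2, 0.5]
grip_width: 1.0
```

Run:
```python
from h import *
s=env.read_state();im=viewer.grab_frame("wrist")
print(s["eef_pos"],s["ee_rot"],s["q"].round(1),s["joint_vel"].round(2))
cv2.imwrite("pics/w1.png",im[...,::-1])
for n in("sieve_grip","sieve","sieve_floor"): print(n,[(np.round(d["point"],4).tolist(),round(d["score"],2)) for d in viewer.pinpoint("wrist",n)])
```

```text
[0.49092281 0.04749153 0.41954605] [-179.84074738   -0.39198924   52.78970374] [-39.8  12.3  34.4 108.9  -8.4  60.9 -39.2] [-0.14 -0.13 -0.95  0.31 -0.4   0.09 -0.06]
sieve_grip [([0.503, 0.0974, 0.15], 0.73)]
sieve [([0.506, 0.0959, 0.0174], 0.87)]
sieve_floor [([0.5059, 0.0966, 0.0314], 0.95)]
```

View pics/w1.png

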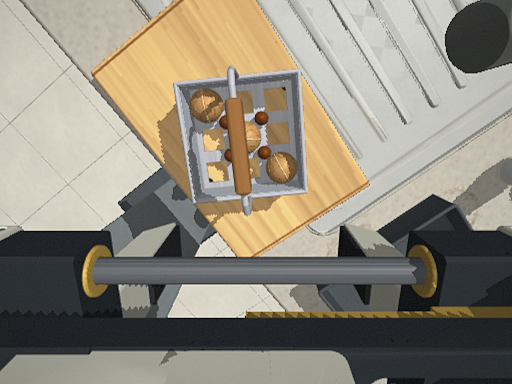

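The wrist view shows the grip bar from (235,98) to (242,193), with three walnuts and four hazelnuts in the sieve. I'll compute the correction from that.

Run:
```python
from h import *
s=env.read_state()
P=at_z("wrist",[[234.5,98],[242.5,193],[226.5,98],[243.5,98],[233,193],[251,193]],.156,s)
print(P.round(4)); d=P[0]-P[1];print(np.hypot(*d[:2]),np.degrees(np.arctan2(d[1],d[0])),(P[0]+P[1])/2)
# rim corners
Q=at_z("wrist",[[175,83],[300,71],[306,191],[194,203]],.078,s)[:,:2];print(Q.round(4),Q.mean(0))
for i in range(4):
    d=Q[i]-Q[i-1];print(np.hypot(*d),np.degrees(np.arctan2(d[1],d[0])))
yaw=s["ee_rot"][2]
for y in(58,):
  plan(s["eef_pos"],yaw,[.504,.096,.36],y,[1,2,3,3,2,1],1)
```

```text
[[0.5251 0.1287 0.156 ]
 [0.4824 0.0635 0.156 ]
 [0.5201 0.1325 0.156 ]
 [0.5308 0.1244 0.156 ]
 [0.4759 0.0684 0.156 ]
 [0.4882 0.0591 0.156 ]]
0.07789674761094635 56.74236359073349 [0.50373555 0.09608458 0.156     ]
[[0.4823 0.1838]
 [0.5914 0.1157]
 [0.5244 0.0081]
 [0.4141 0.0735]] [0.50305579 0.09526103]
0.1296695820993577 58.27335960495444
0.12859647227468243 -31.944649409683525
0.12676078295538715 -121.90956183442614
0.1282136910586684 149.35492928640633
[3.8, -1.5, 5.0, 0, 0, np.float64(-0.4), 1],[7.6, -2.9, 9.9, 0, 0, np.float64(-0.8), 1],[11.5, -4.2, 14.9, 0, 0, np.float64(-1.2), 1],[11.5, -3.9, 14.9, 0, 0, np.float64(-1.2), 1],[7.8, -2.4, 9.9, 0, 0, np.float64(-0.8), 1],[3.9, -1.2, 5.0, 0, 0, np.float64(-0.4), 1],
```

arm_command([
  [4, -1, 5, 0, 0, -0.4, 1],
  [7, -3, 9, 0, 0, -0.8, 1],
  [10, -4, 14, 0, 0, -1.1, 1],
  [10, -4, 14, 0, 0, -1.1, 1],
  [7, -2, 9, 0, 0, -0.8, 1],
  [4, -1, 5, 0, 0, -0.4, 1],
  [0, 0, 0, 0, 0, 0, 1],
])

```text
time_s: 4.28
eef_pos: [0.5028, 0.0985, 0.3583]
ee_rot: [-179.7, -0.3, 58.3]
wrist_force: [-0.0, -0.0, -0.3]
grip_width: 1.0
```

arm_command([
  [-1, 1, 6, 0, 0, 0, 1],
  [-1, 1, 10, 0, 0, 0, 1],
  [0, 0, 12, 0, 0, 0, 1],
  [0, 0, 10, 0, 0, 0, 1],
  [0, 0, 7, 0, 0, 0, 1],
  [0, 0, 4, 0, 0, 0, 1],
  [0, 0, 0, 0, 0, 0, 1],
])

```text
time_s: 5.15
eef_pos: [0.5035, 0.0947, 0.3062]
ee_rot: [-179.8, -0.3, 58.1]
wrist_force: [-0.1, 0.4, 0.2]
grip_width: 1.002
```

Run:
```python
from h import *
s=env.read_state();im=viewer.grab_frame("wrist");print(s["eef_pos"],s["ee_rot"],s["wrist_force"])
cv2.imwrite("pics/w2.png",im[...,::-1])
```

```text
[0.50353026 0.09473105 0.30624243] [-179.78045151   -0.32122386   58.13249627] [-0.05649473  0.43309903  0.1794547 ]
```

View pics/w2.png

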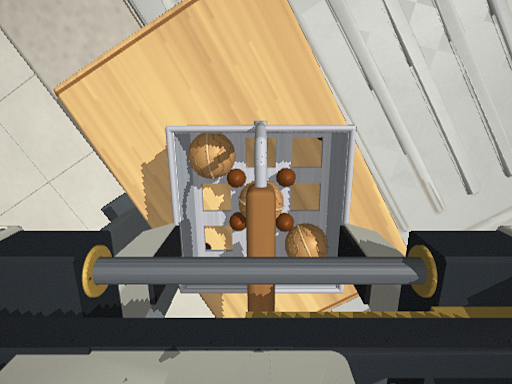

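The bar is centred between the fingers (u≈260) and square to them. All seven nuts are where they started, so I'll close gently.

arm_command([
  [0, 0, 0, 0, 0, 0, 0.6],
  [0, 0, 0, 0, 0, 0, 0.4],
  [0, 0, 0, 0, 0, 0, 0.3],
  [0, 0, 0, 0, 0, 0, 0.24],
  [0, 0, 0, 0, 0, 0, 0.2],
  [0, 0, 0, 0, 0, 0, 0.17],
  [0, 0, 0, 0, 0, 0, 0.14],
  [0, 0, 0, 0, 0, 0, 0.12],
  [0, 0, 0, 0, 0, 0, 0.08],
  [0, 0, 0, 0, 0, 0, 0],
], grip_force=15)

```text
time_s: 6.45
eef_pos: [0.504, 0.0949, 0.3073]
ee_rot: [-179.9, -0.4, 58.1]
wrist_force: [0.5, 0.6, -0.5]
grip_width: 0.151
```

arm_command([
  [0, 0, 0, 0, 0, 0, 0],
  [0, 0, 0, 0, 0, 0, 0],
  [0, 0, 0, 0, 0, 0, 0],
], grip_force=55)

```text
time_s: 6.82
eef_pos: [0.504, 0.0948, 0.3073]
ee_rot: [-179.9, -0.4, 58.1]
wrist_force: [-0.1, -0.3, -0.3]
grip_width: 0.148
```

arm_command([
  [0, 0, -1, 0, 0, 0, 0],
  [0, 0, -2, 0, 0, 0, 0],
  [0, 0, -3, 0, 0, 0, 0],
  [0, 0, -4, 0, 0, 0, 0],
  [0, 0, -5, 0, 0, 0, 0],
  [0, 0, -5, 0, 0, 0, 0],
  [0, 0, -5, 0, 0, 0, 0],
  [0, 0, -5, 0, 0, 0, 0],
  [0, 0, -5, 0, 0, 0, 0],
  [0, 0, -5, 0, 0, 0, 0],
  [0, 0, -4, 0, 0, 0, 0],
  [0, 0, -3, 0, 0, 0, 0],
  [0, 0, -2, 0, 0, 0, 0],
  [0, 0, -1, 0, 0, 0, 0],
  [0, 0, 0, 0, 0, 0, 0],
])

```text
time_s: 8.7
eef_pos: [0.503, 0.0944, 0.3601]
ee_rot: [-179.8, -0.3, 58.1]
wrist_force: [0.3, -0.2, -3.0]
grip_width: 0.149
```

Run:
```python
from h import *
s=env.read_state();im=viewer.grab_frame("wrist");print(s["time_s"],s["eef_pos"],s["ee_rot"],s["wrist_force"],s["wrist_torque"],s["q"].round(1))
cv2.imwrite("pics/w3.png",im[...,::-1])
plan(s["eef_pos"],58.1,[.56,-.232,.36],58.1,[1,2,3,4,5,6,7]+[8]*22+[7,6,5,4,3,2,1],0)
```

```text
8.7 [0.50303368 0.09438986 0.36009324] [-179.75072017   -0.31823916   58.14543674] [ 0.30206241 -0.17749052 -2.99076644] [-0.03269192  0.05972388 -0.01104941] [-40.6  18.1  31.  111.  -11.9  53.9 -35.6]
[-1.1, 1.0, 0.0, 0, 0, np.float64(-0.0), 0],[-2.1, 1.9, 0.0, 0, 0, np.float64(-0.0), 0],[-3.2, 2.9, 0.0, 0, 0, np.float64(-0.0), 0],[-4.3, 3.8, 0.0, 0, 0, np.float64(-0.0), 0],[-5.3, 4.8, 0.0, 0, 0, np.float64(-0.0), 0],[-6.4, 5.7, 0.0, 0, 0, np.float64(-0.0), 0],[-7.5, 6.7, 0.0, 0, 0, np.float64(-0.0), 0],[-8.5, 7.6, 0.0, 0, 0, np.float64(-0.0), 0],[-8.5, 7.6, 0.0, 0, 0, np.float64(-0.0), 0],[-8.5, 7.6, 0.0, 0, 0, np.float64(-0.0), 0],[-8.5, 7.6, 0.0, 0, 0, np.float64(-0.0), 0],[-8.5, 7.6, 0.0, 0, 0, np.float64(-0.0), 0],[-8.5, 7.6, 0.0, 0, 0, np.float64(-0.0), 0],[-8.5, 7.6, 0.0, 0, 0, np.float64(-0.0), 0],[-8.5, 7.6, 0.0, 0, 0, np.float64(-0.0), 0],[-8.5, 7.6, 0.0, 0, 0, np.float64(-0.0), 0],[-8.5, 7.6, 0.0, 0, 0, np.float64(-0.0), 0],[-8.5, 7.6, 0.0, 0, 0, np.float64(-0.0), 0],[-8.5, 7.6, 0.0, 0, 0, np.float64(-0.0), 0],[-8.5, 7.6, 0.0, 0, 0, np.float64(-0.0), 0],[-8.5, 7.6, 0.0, 0, 0, np.float64(-0.0), 0],[-8.5, 7.6, 0.0, 0, 0, np.float64(-0.0), 0],[-8.5, 7.6, 0.0, 0, 0, np.float64(-0.0), 0],[-8.5, 7.6, 0.0, 0, 0, np.float64(-0.0), 0],[-8.5, 7.6, 0.0, 0, 0, np.float64(-0.0), 0],[-8.5, 7.6, 0.0, 0, 0, np.float64(-0.0), 0],[-8.5, 7.6, 0.0, 0, 0, np.float64(-0.0), 0],[-8.5, 7.6, 0.0, 0, 0, np.float64(-0.0), 0],[-8.5, 7.6, 0.0, 0, 0, np.float64(-0.0), 0],[-7.5, 6.7, 0.0, 0, 0, np.float64(-0.0), 0],[-6.4, 5.7, 0.0, 0, 0, np.float64(-0.0), 0],[-5.3, 4.8, 0.0, 0, 0, np.float64(-0.0), 0],[-4.3, 3.8, 0.0, 0, 0, np.float64(-0.0), 0],[-3.2, 2.9, 0.0, 0, 0, np.float64(-0.0), 0],[-2.1, 1.9, 0.0, 0, 0, np.float64(-0.0), 0],[-1.1, 1.0, 0.0, 0, 0, np.float64(-0.0), 0],
```

View pics/w3.png

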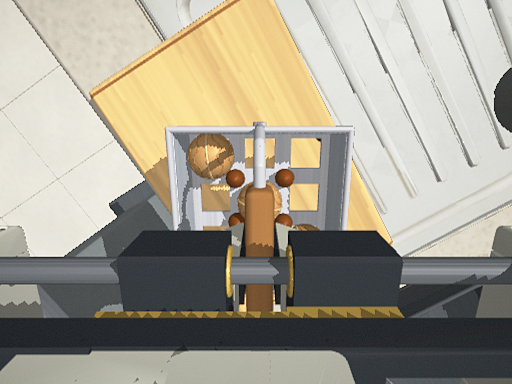

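The sieve is lifted level, about 53 mm, and the four hazelnuts are still standing. I'll carry it in two smooth halves.

arm_command([
  [-1.2, 1.1, 0, 0, 0, 0, 0],
  [-2.4, 2.1, 0, 0, 0, 0, 0],
  [-3.6, 3.2, 0, 0, 0, 0, 0],
  [-4.8, 4.2, 0, 0, 0, 0, 0],
  [-6, 5.3, 0, 0, 0, 0, 0],
  [-7.2, 6.4, 0, 0, 0, 0, 0],
  [-8.4, 7.4, 0, 0, 0, 0, 0],
  [-9.6, 8.5, 0, 0, 0, 0, 0],
  [-9.6, 8.5, 0, 0, 0, 0, 0],
  [-9.6, 8.5, 0, 0, 0, 0, 0],
  [-9.6, 8.5, 0, 0, 0, 0, 0],
  [-9.6, 8.5, 0, 0, 0, 0, 0],
  [-8.4, 7.4, 0, 0, 0, 0, 0],
  [-7.2, 6.4, 0, 0, 0, 0, 0],
  [-6, 5.3, 0, 0, 0, 0, 0],
  [-4.8, 4.2, 0, 0, 0, 0, 0],
  [-3.6, 3.2, 0, 0, 0, 0, 0],
  [-2.4, 2.1, 0, 0, 0, 0, 0],
  [-1.2, 1.1, 0, 0, 0, 0, 0],
  [0, 0, 0, 0, 0, 0, 0],
])

```text
time_s: 11.25
eef_pos: [0.5305, -0.0686, 0.3586]
ee_rot: [-179.7, -0.3, 58.1]
wrist_force: [0.4, 0.1, -4.5]
grip_width: 0.149
```

arm_command([
  [-1.2, 1.1, 0, 0, 0, 0, 0],
  [-2.4, 2.1, 0, 0, 0, 0, 0],
  [-3.6, 3.2, -0.2, 0, 0, 0, 0],
  [-4.8, 4.2, -0.2, 0, 0, 0, 0],
  [-6, 5.3, -0.2, 0, 0, 0, 0],
  [-7.2, 6.4, -0.2, 0, 0, 0, 0],
  [-8.4, 7.4, -0.2, 0, 0, 0, 0],
  [-9.6, 8.5, -0.2, 0, 0, 0, 0],
  [-9.6, 8.5, -0.2, 0, 0, 0, 0],
  [-9.6, 8.5, -0.2, 0, 0, 0, 0],
  [-9.6, 8.5, -0.2, 0, 0, 0, 0],
  [-9.6, 8.5, -0.2, 0, 0, 0, 0],
  [-8.4, 7.4, -0.2, 0, 0, 0, 0],
  [-7.2, 6.4, -0.2, 0, 0, 0, 0],
  [-6, 5.3, -0.2, 0, 0, 0, 0],
  [-4.8, 4.2, -0.2, 0, 0, 0, 0],
  [-3.6, 3.2, 0, 0, 0, 0, 0],
  [-2.4, 2.1, 0, 0, 0, 0, 0],
  [-1.2, 1.1, 0, 0, 0, 0, 0],
  [0, 0, 0, 0, 0, 0, 0],
])

```text
time_s: 13.75
eef_pos: [0.558, -0.231, 0.3602]
ee_rot: [-179.7, -0.3, 58.1]
wrist_force: [0.5, 0.1, -4.4]
grip_width: 0.148
```

Run:
```python
from h import *
s=env.read_state();im=viewer.grab_frame("wrist");t=viewer.grab_frame("top");print(s["time_s"],s["eef_pos"],s["ee_rot"],s["wrist_force"],s["q"].round(1))
cv2.imwrite("pics/w4.png",np.hstack([im[:,60:460],cv2.resize(t[90:270,210:390],(384,384))])[...,::-1])
print("tin",[(np.round(d["point"],3).tolist(),round(d["score"],2)) for d in viewer.pinpoint("top","tin")])
```

```text
13.75 [ 0.55800208 -0.23097398  0.36023467] [-179.71819177   -0.27370274   58.12704231] [ 0.52858485  0.12079991 -4.43747523] [ -5.4  27.5  33.4  98.3 -17.5  59.6   2.2]
tin [([0.468, -0.498, 0.006], 0.33)]
```

View pics/w4.png

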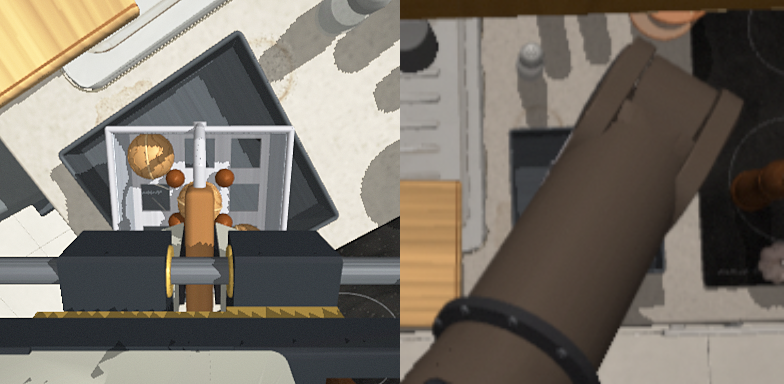

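The sieve is centred over the tin with the nuts still in place. The free holes for all four hazelnuts lie along the image's up-right/down-left diagonal, which is tool (+x,+y). I'll shake along that.

arm_command([
  [4, 4, 0, 0, 0, 0, 0],
  [-9, -9, 0, 0, 0, 0, 0],
  [9, 9, 0, 0, 0, 0, 0],
  [-9, -9, 0, 0, 0, 0, 0],
  [9, 9, 0, 0, 0, 0, 0],
  [-9, -9, 0, 0, 0, 0, 0],
  [9, 9, 0, 0, 0, 0, 0],
  [-9, -9, 0, 0, 0, 0, 0],
  [5, 5, 0, 0, 0, 0, 0],
  [0, 0, 0, 0, 0, 0, 0],
])

```text
time_s: 15.15
eef_pos: [0.5571, -0.2309, 0.3607]
ee_rot: [-179.7, -0.3, 58.1]
wrist_force: [0.6, 0.2, -3.7]
grip_width: 0.15
```

```bash
cat > look.py <<'E'
from h import *
import sys
s=env.read_state();im=viewer.grab_frame("wrist");print(s["time_s"],s["eef_pos"].round(4),s["ee_rot"].round(2),s["wrist_force"].round(1),s["grip_width"].round(3))
cv2.imwrite(f"pics/{sys.argv[1]}.png",im[...,::-1])
for n in("hazelnut_1","walnut_1"):
    print(n,[(np.round(d["point"],3).tolist(),round(d["score"],2)) for d in viewer.pinpoint("wrist",n)])
E
python3 look.py w5
```

```text
Traceback (most recent call last):
  File "look.py", line 3, in <module>
    s=env.read_state();im=viewer.grab_frame("wrist");print(s["time_s"],s["eef_pos"].round(4),s["ee_rot"].round(2),s["wrist_force"].round(1),s["grip_width"].round(3))
                                                                                                                                            ^^^^^^^^^^^^^^^^^^^^^
AttributeError: 'float' object has no attribute 'round'
```

```bash
sed -i 's/s\["grip_width"\].round(3)/s["grip_width"]/' look.py; python3 look.py w5
```

```text
15.2 [ 0.5565 -0.2314  0.3607] [-179.71   -0.24   58.1 ] [-0.6  0.5 -3.9] 0.14911023271573298
hazelnut_1 [([0.634, -0.2, 0.01], 0.61), ([0.583, -0.207, 0.009], 0.5), ([0.588, -0.255, 0.009], 0.4)]
walnut_1 [([0.541, -0.18, 0.098], 0.86)]
```

View pics/w5.png

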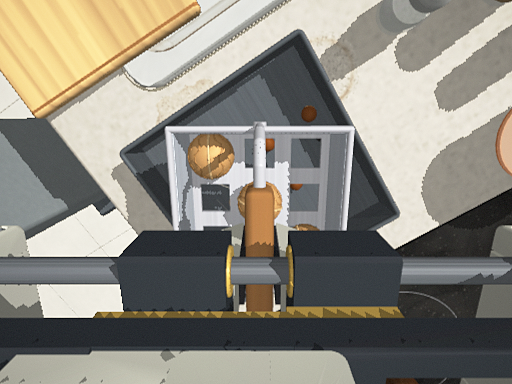

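Three hazelnuts show in the tin (z≈0.01), and the fourth is hidden by the gripper. I'll give one more short shake in both diagonals, then check from the other cameras.

arm_command([
  [5, 5, 0, 0, 0, 0, 0],
  [-9, -9, 0, 0, 0, 0, 0],
  [9, 9, 0, 0, 0, 0, 0],
  [-9, -9, 0, 0, 0, 0, 0],
  [9, 9, 0, 0, 0, 0, 0],
  [-9, -9, 0, 0, 0, 0, 0],
  [5, 4, 0, 0, 0, 0, 0],
  [4, -4, 0, 0, 0, 0, 0],
  [-8, 8, 0, 0, 0, 0, 0],
  [8, -8, 0, 0, 0, 0, 0],
  [-8, 8, 0, 0, 0, 0, 0],
  [8, -8, 0, 0, 0, 0, 0],
  [-4, 4, 0, 0, 0, 0, 0],
  [0, 0, 0, 0, 0, 0, 0],
])

```text
time_s: 17.1
eef_pos: [0.5571, -0.2318, 0.3609]
ee_rot: [-179.7, -0.2, 58.1]
wrist_force: [0.1, -0.7, -2.6]
grip_width: 0.149
```

```bash
python3 look.py w6
python3 - <<'E'
from h import *
im=viewer.grab_frame("scene");w=cv2.imread("pics/w6.png")[...,::-1]
for n in("hazelnut_1","walnut_1","sieve","tin"): print(n,[(np.round(d["point"],3).tolist(),round(d["score"],2)) for d in viewer.pinpoint("scene",n)])
cv2.imwrite("pics/s6.png",np.hstack([cv2.resize(im[150:270,230:350],(384,384),interpolation=cv2.INTER_CUBIC),w[:,60:460]])[...,::-1])
s=env.read_state();print(s["eef_pos"])
E
```

```text
17.1 [ 0.5571 -0.2318  0.3609] [-179.74   -0.2    58.06] [ 0.1 -0.7 -2.6] 0.1491399329764907
hazelnut_1 [([0.637, -0.198, 0.012], 0.63), ([0.583, -0.202, 0.012], 0.62), ([0.589, -0.255, 0.008], 0.43)]
walnut_1 []
hazelnut_1 [([0.521, -0.243, 0.01], 0.52)]
walnut_1 [([0.555, -0.234, 0.102], 0.64), ([0.545, -0.174, 0.098], 0.39)]
sieve [([0.555, -0.232, 0.073], 0.89)]
tin [([0.559, -0.23, -0.002], 0.83)]
[ 0.55716026 -0.23087977  0.36071459]
```

View pics/s6.png

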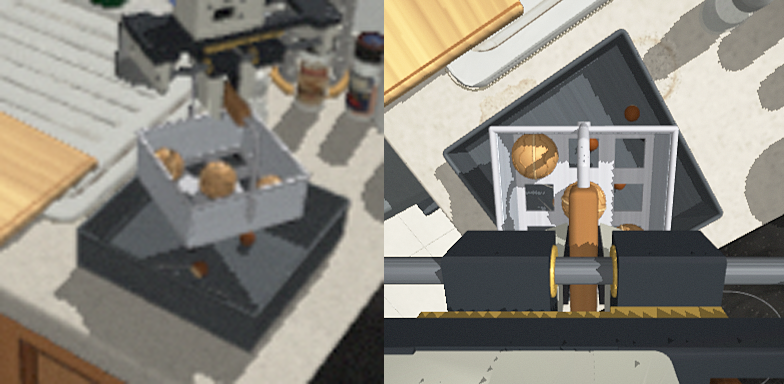

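Run:
```python
from h import *
print(at_z("scene",[[291.9,234.4],[307.2,224.4]],.0115).round(3))
s=env.read_state();d=np.array([.502,.098,.36])-s["eef_pos"];print(R.from_euler("xyz",[180,0,58.1],degrees=True).inv().apply(d*1000).round(1))
```

```text
[[ 0.514 -0.243  0.011]
 [ 0.586 -0.259  0.011]]
[ 250.1 -220.6    0.7]
```

All four hazelnuts are in the tin: (0.637,-0.198), (0.583,-0.202), (0.589,-0.255) and (0.514,-0.243). The three walnuts are in the sieve, so I'll carry it back.

arm_command([
  [1.2, -1.1, 0, 0, 0, 0, 0],
  [2.4, -2.1, 0, 0, 0, 0, 0],
  [3.6, -3.2, 0, 0, 0, 0, 0],
  [4.8, -4.2, 0, 0, 0, 0, 0],
  [6, -5.3, 0, 0, 0, 0, 0],
  [7.2, -6.4, 0, 0, 0, 0, 0],
  [8.4, -7.4, 0, 0, 0, 0, 0],
  [9.6, -8.5, 0, 0, 0, 0, 0],
  [9.6, -8.5, 0, 0, 0, 0, 0],
  [9.6, -8.5, 0, 0, 0, 0, 0],
  [9.6, -8.5, 0, 0, 0, 0, 0],
  [9.6, -8.5, 0, 0, 0, 0, 0],
  [8.4, -7.4, 0, 0, 0, 0, 0],
  [7.2, -6.4, 0, 0, 0, 0, 0],
  [6, -5.3, 0, 0, 0, 0, 0],
  [4.8, -4.2, 0, 0, 0, 0, 0],
  [3.6, -3.2, 0, 0, 0, 0, 0],
  [2.4, -2.1, 0, 0, 0, 0, 0],
  [1.2, -1.1, 0, 0, 0, 0, 0],
  [0, 0, 0, 0, 0, 0, 0],
])

```text
time_s: 20.0
eef_pos: [0.5296, -0.0679, 0.3621]
ee_rot: [-179.7, -0.3, 58.2]
wrist_force: [-0.7, 0.4, -3.9]
grip_width: 0.15
```

arm_command([
  [1.2, -1.1, 0, 0, 0, 0, 0],
  [2.4, -2.1, 0, 0, 0, 0, 0],
  [3.6, -3.2, 0, 0, 0, 0, 0],
  [4.8, -4.2, 0, 0, 0, 0, 0],
  [6, -5.3, 0, 0, 0, 0, 0],
  [7.2, -6.4, 0, 0, 0, 0, 0],
  [8.4, -7.4, 0, 0, 0, 0, 0],
  [9.6, -8.5, 0, 0, 0, 0, 0],
  [9.6, -8.5, 0, 0, 0, 0, 0],
  [9.6, -8.5, 0, 0, 0, 0, 0],
  [9.6, -8.5, 0, 0, 0, 0, 0],
  [9.6, -8.5, 0, 0, 0, 0, 0],
  [8.4, -7.4, 0, 0, 0, 0, 0],
  [7.2, -6.4, 0, 0, 0, 0, 0],
  [6, -5.3, 0, 0, 0, 0, 0],
  [4.8, -4.2, 0, 0, 0, 0, 0],
  [3.6, -3.2, 0, 0, 0, 0, 0],
  [2.4, -2.1, 0, 0, 0, 0, 0],
  [1.2, -1.1, 0, 0, 0, 0, 0],
  [0, 0, 0, 0, 0, 0, 0],
])

```text
time_s: 22.5
eef_pos: [0.5019, 0.0945, 0.3633]
ee_rot: [-179.7, -0.3, 58.2]
wrist_force: [0.5, -0.1, -3.9]
grip_width: 0.15
```

arm_command([
  [0, 0, 1, 0, 0, 0, 0],
  [0, 0, 2, 0, 0, 0, 0],
  [0, 0, 3, 0, 0, 0, 0],
  [0, 0, 4, 0, 0, 0, 0],
  [0, 0, 5, 0, 0, 0, 0],
  [0, 0, 5, 0, 0, 0, 0],
  [0, 0, 5, 0, 0, 0, 0],
  [0, 0, 5, 0, 0, 0, 0],
  [0, 0, 5, 0, 0, 0, 0],
  [0, 0, 5, 0, 0, 0, 0],
  [0, 0, 4, 0, 0, 0, 0],
  [0, 0, 3, 0, 0, 0, 0],
  [0, 0, 2, 0, 0, 0, 0],
  [0, 0, 1, 0, 0, 0, 0],
  [0, 0, 0, 0, 0, 0, 0],
])

```text
time_s: 24.38
eef_pos: [0.502, 0.0943, 0.3095]
ee_rot: [-179.7, -0.2, 58.1]
wrist_force: [-0.4, -1.0, -4.0]
grip_width: 0.148
```

arm_command([
  [0, 0, 1, 0, 0, 0, 0],
  [0, 0, 0.8, 0, 0, 0, 0],
  [0, 0, 0.5, 0, 0, 0, 0],
  [0, 0, 0, 0, 0, 0, 0],
])

```text
time_s: 24.88
eef_pos: [0.502, 0.0943, 0.3075]
ee_rot: [-179.7, -0.3, 58.1]
wrist_force: [-0.7, 0.4, -2.3]
grip_width: 0.147
```

arm_command([
  [0, 0, 0.8, 0, 0, 0, 0],
  [0, 0, 0.5, 0, 0, 0, 0],
  [0, 0, 0, 0, 0, 0, 0],
])

```text
time_s: 25.25
eef_pos: [0.5021, 0.094, 0.3075]
ee_rot: [-179.7, -0.3, 58.1]
wrist_force: [-1.7, -0.5, -1.6]
grip_width: 0.148
```

arm_command([
  [0, 0, 1, 0, 0, 0, 0],
  [0, 0, 1, 0, 0, 0, 0],
  [0, 0, 0.5, 0, 0, 0, 0],
])

```text
time_s: 25.62
eef_pos: [0.5021, 0.0938, 0.3072]
ee_rot: [-179.7, -0.5, 58.1]
wrist_force: [-5.3, -1.0, 7.7]
grip_width: 0.145
```

It's resting on the board (contact force about +8 N), so I'll open slowly.

arm_command([
  [0, 0, 0, 0, 0, 0, 0],
  [0, 0, 0, 0, 0, 0, 0.15],
  [0, 0, 0, 0, 0, 0, 0.18],
  [0, 0, 0, 0, 0, 0, 0.25],
  [0, 0, 0, 0, 0, 0, 0.4],
  [0, 0, 0, 0, 0, 0, 0.6],
  [0, 0, 0, 0, 0, 0, 0.7],
  [0, 0, 0, 0, 0, 0, 0.7],
], grip_force=10)

```text
time_s: 26.62
eef_pos: [0.5029, 0.094, 0.3073]
ee_rot: [-179.8, -0.5, 58.1]
wrist_force: [1.4, -0.5, 0.5]
grip_width: 0.636
```

arm_command([
  [0, 0, -2, 0, 0, 0, 0.7],
  [0, 0, -5, 0, 0, 0, 0.7],
  [0, 0, -8, 0, 0, 0, 0.7],
  [0, 0, -12, 0, 0, 0, 0.7],
  [0, 0, -15, 0, 0, 0, 0.7],
  [0, 0, -15, 0, 0, 0, 0.7],
  [0, 0, -15, 0, 0, 0, 0.7],
  [0, 0, -15, 0, 0, 0, 0.7],
  [0, 0, -10, 0, 0, 0, 0.7],
  [0, 0, -5, 0, 0, 0, 0.7],
  [0, 0, 0, 0, 0, 0, 0.7],
])

```text
time_s: 28.0
eef_pos: [0.5028, 0.0927, 0.418]
ee_rot: [-179.9, -0.6, 58.1]
wrist_force: [-0.6, 0.3, -0.6]
grip_width: 0.699
```

```bash
python3 look.py w7
python3 - <<'E'
from h import *
im=viewer.grab_frame("scene");w=cv2.imread("pics/w7.png")[...,::-1]
for n in("hazelnut_1","walnut_1","sieve","sieve_floor","tin","garlic","pepper_mill"): print(n,[(np.round(d["point"],3).tolist(),round(d["score"],2)) for d in viewer.pinpoint("scene",n)])
cv2.imwrite("pics/s7.png",np.hstack([cv2.resize(im[150:310,160:320],(384,384),interpolation=cv2.INTER_CUBIC),w[:,60:460]])[...,::-1])
t=viewer.grab_frame("top")
for n in("hazelnut_1","walnut_1","tin"): print("top",n,[(np.round(d["point"],3).tolist(),round(d["score"],2)) for d in viewer.pinpoint("top",n)])
E
```

```text
28.0 [0.5028 0.0927 0.418 ] [-179.86   -0.65   58.08] [-0.6  0.3 -0.6] 0.6991917674530903
hazelnut_1 [([0.503, 0.093, 0.045], 0.32)]
walnut_1 [([0.515, 0.036, 0.045], 0.75), ([0.486, 0.146, 0.046], 0.66), ([0.498, 0.094, 0.045], 0.61)]
hazelnut_1 [([0.586, -0.258, 0.014], 0.57), ([0.519, -0.242, 0.012], 0.46)]
walnut_1 [([0.49, 0.151, 0.046], 0.64), ([0.501, 0.093, 0.044], 0.55)]
sieve [([0.5, 0.091, 0.02], 0.92), ([0.499, 0.095, 0.031], 0.42)]
sieve_floor [([0.5, 0.099, 0.032], 0.62)]
tin [([0.558, -0.235, -0.002], 0.83)]
garlic [([0.467, -0.5, 0.005], 0.63)]
pepper_mill [([0.568, -0.473, 0.001], 0.8)]
top hazelnut_1 [([0.499, 0.094, 0.032], 0.6), ([0.636, -0.195, 0.008], 0.54), ([0.586, -0.255, 0.014], 0.4), ([0.516, -0.24, 0.012], 0.38), ([0.581, -0.202, 0.012], 0.36)]
top walnut_1 [([0.512, 0.039, 0.045], 0.59), ([0.5, 0.09, 0.041], 0.57), ([0.489, 0.149, 0.046], 0.55)]
top tin [([0.563, -0.232, 0.0], 0.75)]
```

View pics/s7.png

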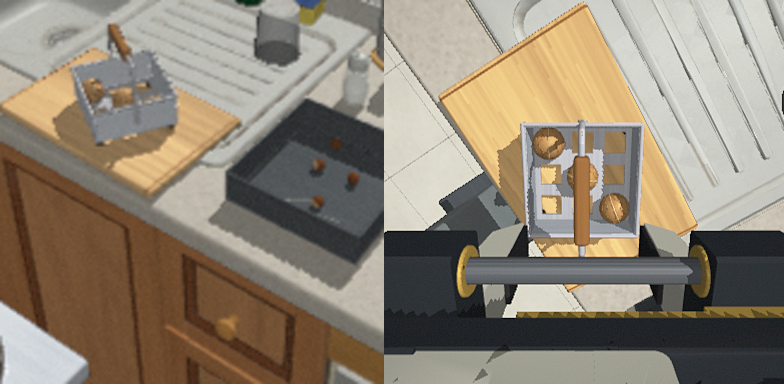

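The picture shows four hazelnuts in the tin, three walnuts in the upright sieve on the board, and the gripper clear of everything. I'll hand it in.

```bash
python3 -c "
from cell import workorder
print(workorder.finish_job())"
```

```text
the job is handed in; nothing more can be done
None
```

The job is done and handed in at about 28 s of the 58 s allowed. I gripped the sieve by its wooden grip, carried it level over the tin and shook it there in two short bursts. I then set it back on the board within about 3 mm of where it started and let go.

**Last checks:**
- **Hazelnuts:** all four are in the tin, seen from the top camera and in the picture.
- **Walnuts:** three are in the upright sieve, seen from the top and wrist cameras. The scene camera found only two of them.
- **Bystanders:** the tin, garlic and pepper mill read within about 6 mm of their first measurements, which is close to the cameras' accuracy.
- **Gripper:** open, and about 80 mm above the sieve's grip.

**One disagreement:** the top and wrist cameras each also reported a hazelnut at the sieve's centre (scores 0.60 and 0.32). That spot holds the middle walnut, and the close-up shows no hazelnut left in the sieve, so I treated it as a false detection.

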